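# Free the salt-seized bolt of a culture bath and lock its hatch open

## Task

The slide bolt on the culture bath has seized with rust and salt: work it back and forth with short strokes, from stop to stop, until it runs, and draw it clear of the hatch. Slide the clear hatch by its blue bar fully open, away from the robot, and then push the bolt fully home again so that it locks the hatch open. Leave the other things where they stand.

Things in the scene. Friction and masses are not known exactly. Their poses are not given: they have to be found in the camera images.
- bath: Fixed bath: clear box 320 (its x) x 440 (its y) x 130 mm high, flat grey deck on top at 130 mm, turned up to 0.3 rad. Origin: centre of its underside; x points away from the robot (the hatch opens to +x), y left (the bolt is drawn to +y), z up. On the deck: black pump head (64 mm wide, 65 mm high, at x 115, y 165 mm) and brass port (20 mm wide, 30 mm high, at x 125, y 80 mm).
- bolt (a joint): Travel of the bolt in m along the bath's +y: 0 fully home, 0.04 fully drawn (hard stops). Starts seized at about 0.008. Until it is worked free, a pull goes stiff from 0.009 and jams dead at 0.017, however hard it is pulled; the push back is stiff below 0.007. Moved slowly (20 mm/s) the stiff parts take about 5 N, moved fast 20 N or more. It stays where it is left; once free, it stays free.
- bolt_grip (a point): Middle of the bolt's handle, an upright orange round post 16 mm thick, 40 mm high (deck + 22 to deck + 62 mm). This point is 42 mm above the deck and moves with the bolt; with the bolt home it lies at x 0, y 120 mm of the bath. The deck round it is clear but for a 3 mm back plate and two rusty straps 27 mm high over the rod at y 65 and 32 mm. Axes are the bath's.
- bolt_tip (a point): Tip of the bolt's rusty 10 mm rod, 16 mm above the deck; moves with the bolt; clear of the hatch's rail from 0.026 of travel. Freeing: each full pull to the jam (0.017) and full push back to 0 breaks off more crust; strokes that stop short (say on a force stop under 20 N) gain nothing. After 2 to 5 full strokes (unknown) the next pull does not jam: past 0.0195 it runs on to 0.04.
- hatch (a joint): Travel of the hatch in m along the bath's +x: 0 closed (start), 0.13 fully open (hard stops). It is a clear plate 170 x 205 mm with white edges, flat on the deck over an opening with jars; about 3 N slides it and it stays where it is left. The bolt in a slot of its rail blocks it.
- hatch_grip (a point): Middle of the hatch's blue bar handle: a level round bar 12 mm thick, 90 mm long along the bath's y, its axis 52 mm above the deck, on a leg at each end, open below. With the hatch closed it lies at x -75, y -90 mm of the bath; it moves with the hatch. Axes are the bath's.
- slot_open (a point): Slot, 16 mm wide along x and open at the top, in the aluminium keeper rail (30 mm high) on the hatch's left edge; moves with the hatch. The bolt's rod enters it when the hatch is fully open (within 2.5 mm); it starts in a like slot 130 mm further to +x. Between the slots the rail blocks the bolt.
- sample_jar: small green glass jar, 44 mm wide, 50 mm high, standing on the bath's deck near its front left corner; leave alone. Origin at the centre of its underside.
- stopper: black rubber stopper, 32 mm wide, 22 mm high, standing on the bath's deck near the front edge; leave alone. Origin at the centre of its underside.
- wash_bottle: white wash bottle, 60 mm wide, 150 mm high, on the table left of the bath; leave alone. Origin at the centre of its underside.
- beaker: glass beaker, 80 mm wide, 100 mm high, on the table left of the bath; leave alone. Origin at the centre of its underside.
- jar_a: amber glass jar, 72 mm wide, 80 mm high, on the table right of the bath; leave alone. Origin at the centre of its underside.
- jar_b: green glass jar, 72 mm wide, 80 mm high, on the table right of the bath; leave alone. Origin at the centre of its underside.
- screwdriver: screwdriver lying on the table in front of the jars right of the bath; leave alone. Origin at the centre of its underside.
- brush: hand brush lying on the table at the robot's left; leave alone. Origin at the centre of its underside.

How it is judged:
By the outcome, as a careful person would: the job done as asked, in the order asked, and still so for the second after the job is handed in, with the robot touching nothing.
It also fails if it takes over 64 s, if anything falls off the work surface, if the arm or the gripper's body presses on something with over 40 N, if the wrist force passes 120 N, or if a joint passes its speed limit or range.

## Robot

A 6-joint arm with a two-finger parallel gripper is mounted at the origin on the work surface. World frame = base frame: x ahead of the robot, y to its left, z up, the work surface at z = 0. Lengths are in m, angles in rad, forces in N, time in s.
With the tool pointing down it reaches from about 0.375 to 0.9 m from the base axis. Payload 3.1 kg.
Tool frame: the origin (TCP) lies on the centre line of the jaws, within the pads' length; the fingertips stand 11 mm ahead of it and the grasp point (between the pads) lies 8 mm behind it; x points along the fingers, y is the direction in which the jaws open and shut, and the axes are right-handed (so a half turn about x gives the same grasp; the last joint's range is limited). The gripper opens to 87 mm and grips with 3 to 60 N. Pads are 19 mm wide; open, the fingers measure 117 mm over their backs; the gripper's body (75 mm by 190 mm) begins 51 mm behind the grasp point.
Start: joints at [0.948, 0.527, 1.433, -0, 1.181, -0.178], TCP at [0.269, 0.564, 0.195] pointing down, gripper open.
Joint ranges: [-3.08, 3.08], [-0.75, 2.2], [0.22, 2.44], [-1.43, 4.57], [0, 2.65], [-2.85, 2.85]. Speed limits (rad/s): [2.79, 2.79, 3.14, 3.14, 3.14, 3.14].

## Interface

Orientations are given as a unit quaternion [x, y, z, w].
In Python, from rig import robot, camera, camera_info gives the robot as it stands.
- The arm moves only by the shell command python3 -m inch 'ROWS' [FORCE]. ROWS is JSON, a list that holds one entry, the list of rows, each a list of 5 numbers: the shift along the tool's x, y, z in cm, then the turn about the tool's x in rad, then the opening, from 0 (shut) to 1 (fully open). A call has 1 to 8 rows; each row shifts and turns the pose as measured when the row begins, along the tool's axes as they then stand; what a row does not reach is not made up. A row lasts 1/12 s, in which the tool goes at most 41.7 mm and 7.16 degrees, less where a joint would pass 70% of its speed; a pose out of reach is approached as far as the arm can. A call with a gripper value outside its range is refused whole. The fingers move at their own pace and stop on an object; FORCE is the grip in N (left out, the last holds). Time passes only in rows, so rows that do not move let the fingers close. It gives the time, the measured TCP pose, the force and the opening at its end, in the units of the state.
- robot.get_obs(): the state, without advancing time (a new reading comes with each control period).
- camera(name): name is "side" or "top"; returns the picture (400x640x3 uint8, red, green, blue); there is no depth.
- camera_info(name): a dict with "camera_matrix" (3x3 intrinsics, pixels), "rvec" (rotation vector, rad) and "tvec" (3), from world to camera coordinates, as OpenCV has them. Camera axes: x right, y down, z forward; pixel columns grow to the right and rows downward; lengths in m; the calibration is good to about 2 mm. A picture is of the moment at which its call begins. camera_info takes no time and is no camera call.
- robot.hand_in(): hands the job in, once; it reports no verdict.
The state is a dict: "time": time; "q": joint angles; "joint_velocities": joint speeds; "joint_torque": joint torques, N m; "position": TCP position; "tool_rot": TCP orientation; "ft_force": force on the tool from outside, world axes, zero at the start; "moment": the same for the moment, N m; "grip_width": finger opening in m.
Only numpy, scipy, OpenCV 4.12 (cv2) and the standard library are available. Lean on these libraries where they do the work, as an engineer would, in place of code of your own. Each camera call takes 0.05 s, during which the arm holds its last target. There are 200 camera calls.

## Working session

There is one attempt and no reset: what is moved stays moved. The work goes in short steps, Python scripts to look and compute and a shell command to move; the robot and the scene stay as the last step left them, time stands still between calls to the robot, and variables do not carry over. Pictures are saved under pics/ and viewed, about 8 in all and at most 12, crops included, and the job is handed in when it is done.

```bash
ls; mkdir -p pics
python3 - <<'E'
from rig import robot,camera,camera_info
import cv2
for n in("top","side"):
    cv2.imwrite(f"pics/{n}0.png",camera(n)[:,:,::-1]); print(camera_info(n))
print(robot.get_obs())
E
```

```text
pics
{'camera_matrix': array([[486.5344692 ,   0.        , 320.42265573],
       [  0.        , 486.5344692 , 197.30363057],
       [  0.        ,   0.        ,   1.        ]]), 'rvec': array([ 2.08777709, -2.11795186,  0.24400762]), 'tvec': array([-0.01273752,  0.49046613,  1.47075786])}
{'camera_matrix': array([[519.91147856,   0.        , 319.0693444 ],
       [  0.        , 519.91147856, 205.5064816 ],
       [  0.        ,   0.        ,   1.        ]]), 'rvec': array([ 2.27434952, -0.43379826,  0.21570896]), 'tvec': array([-0.42534871,  0.20491838,  1.62018114])}
{'time': 0.1, 'q': array([ 9.47503403e-01,  5.28332346e-01,  1.43379390e+00, -2.46405976e-05,
        1.18137576e+00, -1.78514504e-01]), 'joint_velocities': array([ 0.0001321 , -0.00192692, -0.00301943, -0.00027988, -0.00113758,
       -0.00078094]), 'joint_torque': array([ 4.74863846e-04, -4.40986097e+01, -1.77150178e+01,  6.35472033e-02,
        5.33573760e-02, -1.28758418e-05]), 'position': array([0.26847569, 0.56360687, 0.19368835]), 'tool_rot': array([ 0.15533193,  0.68994949, -0.15658128,  0.68943744]), 'ft_force': array([ 0.66694645,  0.26961538, -0.65064587]), 'moment': array([ 0.02408389, -0.05618252, -0.02601859]), 'grip_width': 0.08699539149334787}
```

View pics/top0.png

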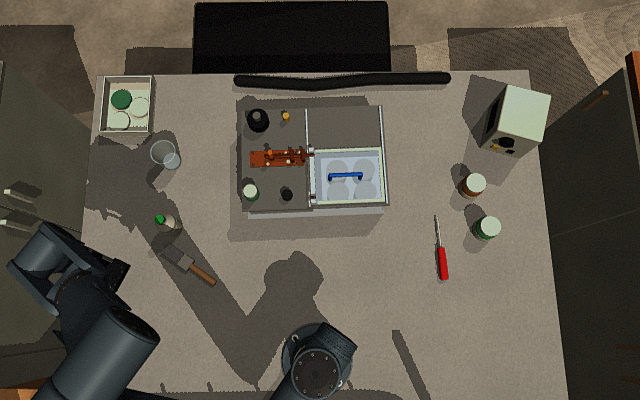

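View pics/side0.png

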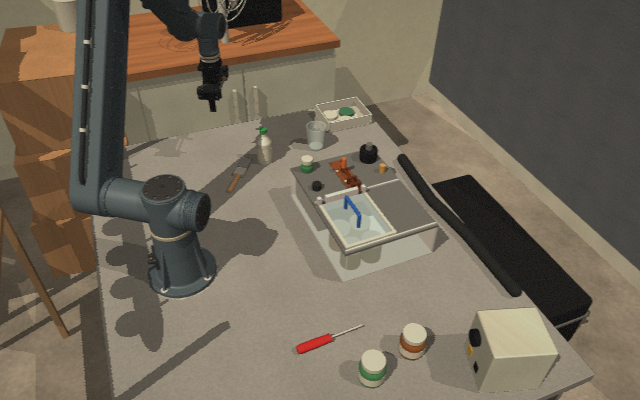

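Top view: the bath deck spans about (238–385, 105–210), with the blue bar near (345,176) and the orange bolt post near (270,155). In the side view the bar is near (352,210) and the post near (344,162). I'll enlarge both.

Run:
```python
import cv2,numpy as np
a=cv2.imread("pics/top0.png")[95:220,230:395]; b=cv2.imread("pics/side0.png")[135:275,285:445]
a=cv2.resize(a,None,fx=4.8,fy=4.8,interpolation=cv2.INTER_CUBIC);b=cv2.resize(b,None,fx=4,fy=4,interpolation=cv2.INTER_CUBIC)
cv2.imwrite("pics/a.png",a);cv2.imwrite("pics/b.png",b)
```

```text
(no output)
```

View pics/a.png

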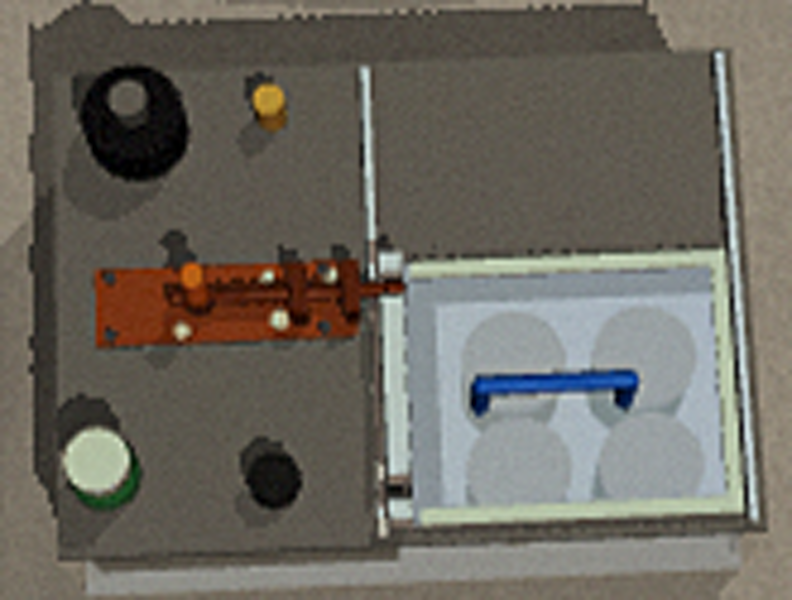

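View pics/b.png

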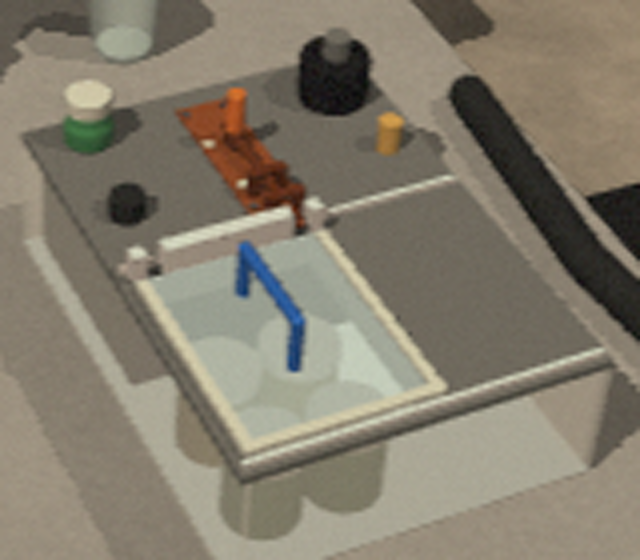

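Crop a (top) shows: bar ends (472,386) and (638,380), post top (191,272), brass port top (268,98), front-left deck corner (58,560), front-right (765,527). Crop b (side) shows: bar ends (245,246) and (298,322), post top (236,93), port top (391,119), front-left corner (22,137). Now I'll fit the bath pose.

```bash
cat > h.py <<'E'
import numpy as np,cv2
from rig import robot,camera,camera_info
from scipy.optimize import least_squares
from scipy.spatial.transform import Rotation as R
def proj(n,P):
    c=camera_info(n); return cv2.projectPoints(np.array(P,float).reshape(-1,3),c["rvec"],c["tvec"],c["camera_matrix"],None)[0][:,0]
def w(p,B): # bath->world
    x,y,t=B; c,s=np.cos(t),np.sin(t); p=np.array(p,float); return np.array([x+c*p[0]-s*p[1],y+s*p[0]+c*p[1],p[2]])
E
python3 - <<'E'
from h import *
T=lambda u,v:((u+.5)/4.8-.5+230,(v+.5)/4.8-.5+95); S=lambda u,v:((u+.5)/4-.5+285,(v+.5)/4-.5+135)
post=lambda b:(0,.12+b,.192)
M=[("top",T(472,386),lambda b:(-.075,-.045,.182)),("top",T(638,380),lambda b:(-.075,-.135,.182)),("top",T(191,272),post),
("top",T(268,98),lambda b:(.125,.08,.16)),("top",T(58,560),lambda b:(-.16,.22,.13)),("top",T(765,527),lambda b:(-.16,-.22,.13)),
("side",S(245,246),lambda b:(-.075,-.045,.182)),("side",S(298,322),lambda b:(-.075,-.135,.182)),("side",S(236,93),post),("side",S(391,119),lambda b:(.125,.08,.16)),("side",S(22,137),lambda b:(-.16,.22,.13))]
f=lambda p:np.concatenate([proj(n,w(q(p[3]),p[:3]))[0]-uv for n,uv,q in M])
r=least_squares(f,[.6,0,0,.008],loss="soft_l1");print(r.x.round(4));print(f(r.x).reshape(-1,2).round(1))
B=r.x[:3]
print("post",w((0,.128,.172),B),"bar",w((-.075,-.09,.182),B))
o=robot.get_obs();print(R.from_quat(o["tool_rot"]).as_matrix().round(3))
E
```

```text
[6.011e-01 3.000e-04 3.010e-02 7.500e-03]
[[ 1.7 -0.1]
 [-1.9 -0.2]
 [-0.   0.4]
 [-0.2  0.2]
 [-0.3 -0.2]
 [ 0.5  0.3]
 [ 0.2  0.6]
 [ 0.1 -0.1]
 [ 0.2 -0.1]
 [-0.   0.2]
 [-0.2 -1. ]]
post [0.59721366 0.12826717 0.172     ] bar [ 0.52879818 -0.09188805  0.182     ]
[[-0.001  0.43   0.903]
 [-0.002  0.903 -0.43 ]
 [-1.    -0.002 -0.   ]]
```

```bash
cat >> h.py <<'E'
B=(.6011,.0003,.0301)
def rep(p,yaw=0): # p: wanted grasp-point in bath coords; yaw of tool y relative to bath y
    o=robot.get_obs(); M=R.from_quat(o["tool_rot"]).as_matrix(); t=w(p,B)-[0,0,.008]
    a=np.arctan2(-M[0,1],M[1,1]); d=(a-B[2]-yaw+np.pi)%(2*np.pi)-np.pi
    print("t",round(o["time"],2),"tcp",o["position"].round(4),"shift cm",((t-o["position"])@M*100).round(2),"turn",round(d,3),"F",o["ft_force"].round(1),"w",round(o["grip_width"],4),"down",M[:,0].round(3),"q6",o["q"][5].round(2))
E
python3 -m inch '[[[-2.5,0,0,-0.12,0.5],[-2.5,0,0,-0.12,0.5],[-2.5,0,0,-0.12,0.5],[-2.5,0,0,-0.115,0.5]]]'
python3 -m inch '[[[0,-3.2,2.3,0,0.5],[0,-3.2,2.3,0,0.5],[0,-3.2,2.3,0,0.5],[0,-3.2,2.3,0,0.5],[0,-3.2,2.3,0,0.5],[0,-3.2,2.3,0,0.5],[0,-3.2,2.3,0,0.5]]]'
python3 -c "from h import *;rep((0,.128,.174))"
```

```text
time: 0.43
position: [0.265, 0.5585, 0.2865]
tool_rot: [-0.025, 0.712, 0.01, 0.701]
ft_force: [0.5, 0.6, 0.4]
grip_width: 0.0682
time: 1.02
position: [0.4399, 0.346, 0.2924]
tool_rot: [-0.028, 0.71, 0.022, 0.703]
ft_force: [0.2, 0.2, 0.1]
grip_width: 0.0438
t 1.02 tcp [0.4399 0.346  0.2924] shift cm [ 12.66 -22.75  14.27] turn 0.041 F [0.2 0.2 0.1] w 0.0438 down [-0.01  -0.008 -1.   ] q6 -1.17
```

```bash
python3 -m inch '[[[0,-3.3,2.1,0.04,0.5],[0,-3.3,2.1,0,0.5],[0,-3.3,2.1,0,0.5],[0,-3.3,2.1,0,0.5],[0,-3.3,2.1,0,0.5],[0,-3.3,2,0,0.5],[0,-2.5,1.5,0,0.5],[0,0,0,0,0.5]]]'
python3 -c "from h import *;rep((0,.128,.174))"
```

```text
time: 1.68
position: [0.5958, 0.1087, 0.2885]
tool_rot: [-0.012, 0.712, 0.004, 0.702]
ft_force: [0.4, -0.4, -0.2]
grip_width: 0.0435
t 1.68 tcp [0.5958 0.1087 0.2885] shift cm [12.22  2.09  0.36] turn -0.008 F [ 0.4 -0.4 -0.2] w 0.0435 down [-0.014 -0.012 -1.   ] q6 -1.59
```

```bash
python3 -m inch '[[[2,1.5,0.3,0,0.5],[2.5,0.6,0.1,0,0.5],[2,0,0,0,0.5],[0.5,0,0,0,0.5]]]'
python3 - <<'E'
from h import *
rep((0,.128,.174))
a=cv2.resize(camera("top")[110:210,220:350,::-1],None,fx=3.5,fy=3.5,interpolation=2);b=cv2.resize(camera("side")[100:210,290:430,::-1],None,fx=3.2,fy=3.2,interpolation=2)
h=min(len(a),len(b));cv2.imwrite("pics/c.png",np.hstack([a[:h,:400],b[:h,:400]]))
E
```

```text
time: 2.02
position: [0.6009, 0.1265, 0.2167]
tool_rot: [-0.009, 0.711, 0.001, 0.703]
ft_force: [-1.1, 0.2, 0.4]
grip_width: 0.0439
t 2.02 tcp [0.6009 0.1265 0.2167] shift cm [ 5.07  0.23 -0.31] turn -0.016 F [-1.1  0.2  0.4] w 0.0439 down [-0.01  -0.011 -1.   ] q6 -1.55
```

View pics/c.png

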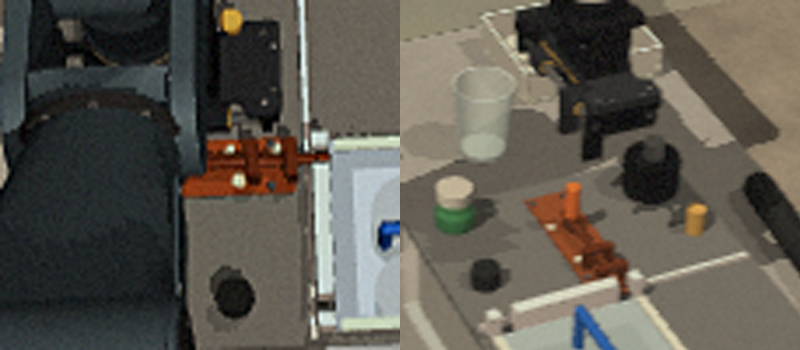

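Run:
```python
from h import *
p=robot.get_obs()["position"]
for n in("top","side"):
    print(n,proj(n,[p+[0,dy,-.011] for dy in(-.03,0,.03)]).round(1).tolist(),proj(n,w((0,.128,.192),B)))
```

```text
top [[279.6, 148.3], [269.2, 148.5], [258.8, 148.6]] [[269.19283889 151.69931554]]
side [[349.2, 159.0], [345.5, 153.9], [341.9, 149.0]] [[343.81904775 157.69707037]]
```

Run:
```python
from h import *
print(proj("side",[[.2685,.5636,.183],[.2685+.43*.05,.5636+.045,.183],[.2685-.43*.05,.5636-.045,.183]]))
rep((0,.128,.174))
b=cv2.resize(camera("side")[95:185,290:410,::-1],None,fx=6,fy=6,interpolation=2)
for p,c in zip(proj("side",robot.get_obs()["position"]+np.array([[0,-.03,-.011],[0,.03,-.011],[0,0,0]])),[(0,255,0),(255,0,0),(0,0,255)]): cv2.circle(b,(int((p[0]-290)*6),int((p[1]-95)*6)),4,c,1)
a=cv2.resize(cv2.imread("pics/side0.png")[60:130,180:240],None,fx=6,fy=6,interpolation=2)
a=cv2.copyMakeBorder(a,0,len(b)-len(a),0,0,0)
cv2.imwrite("pics/d.png",np.hstack([b,a])[:, :800]);print(b.shape,a.shape)
```

```text
[[217.02217347 113.14478671]
 [219.70525293 106.17430907]
 [214.23596198 120.38319509]]
t 2.12 tcp [0.6018 0.1266 0.2186] shift cm [ 5.26  0.23 -0.41] turn -0.016 F [-0.6 -0.2  0.5] w 0.0434 down [-0.008 -0.011 -1.   ] q6 -1.55
(540, 720, 3) (540, 360, 3)
```

View pics/d.png

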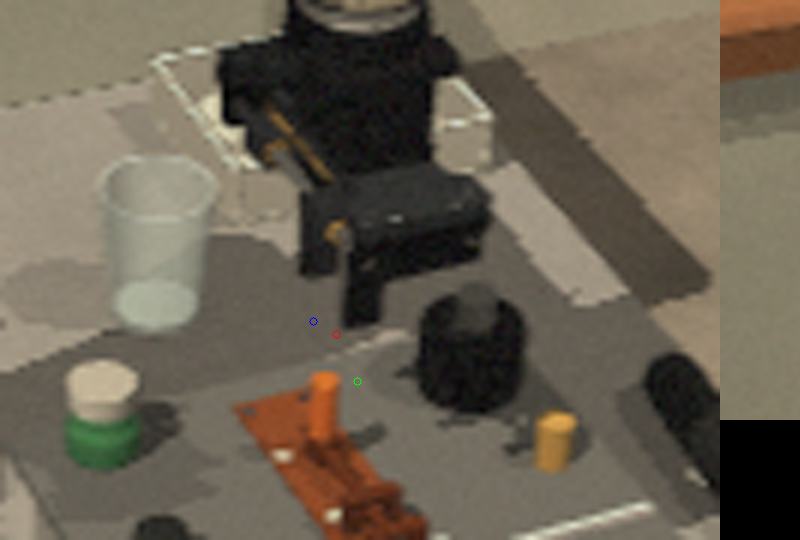

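The crop shows the post top at (325,378) and the fingertips at (318,272) and (360,322). That is about 9 px higher in the image than the state predicts, so I'll descend to the planned height and check.

```bash
python3 -m inch '[[[2,0.2,-0.3,-0.015,0.5],[1.5,0,-0.1,0,0.5],[1.2,0,0,0,0.5],[0.4,0,0,0,0.5],[0.2,0,0,0,0.5]]]'
python3 - <<'E'
from h import *
rep((0,.128,.174))
b=cv2.resize(camera("side")[95:185,290:410,::-1],None,fx=5,fy=5,interpolation=2)
cv2.imwrite("pics/e.png",b)
E
```

```text
time: 2.58
position: [0.6053, 0.1295, 0.1755]
tool_rot: [-0.015, 0.702, 0.007, 0.712]
ft_force: [-0.3, 0.0, -0.1]
grip_width: 0.0437
t 2.58 tcp [0.6053 0.1295 0.1755] shift cm [ 0.94 -0.09 -0.82] turn 0.001 F [-0.3  0.  -0.1] w 0.0437 down [ 0.014 -0.01  -1.   ] q6 -1.56
```

View pics/e.png

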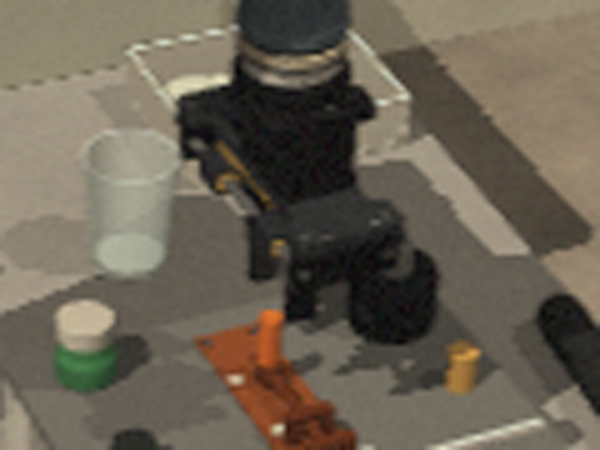

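Crop e shows the fingertips at (262,278) and (300,315) and the post top at (270,318). The post isn't occluded, so the jaws aren't around it. I'll overlay the predicted gripper outline in both views.

Run:
```python
from h import *
o=robot.get_obs();M=R.from_quat(o["tool_rot"]).as_matrix();p=o["position"]
def line(img,n,pts,c,off,f):
    q=((proj(n,[p+M@np.array(x) for x in pts])-off)*f).astype(np.int32)
    cv2.polylines(img,[q],True,c,1)
ims=[]
for n,off,f,(ww,hh) in(("top",(215,85),4,(100,135)),("side",(290,70),4,(100,135))):
    im=camera(n)[off[1]:off[1]+hh,off[0]:off[0]+ww,::-1]; im=cv2.resize(im,None,fx=f,fy=f,interpolation=2)
    im=cv2.convertScaleAbs(im,alpha=1.5,beta=25)
    line(im,n,[(-.059,sy*.095,sz*.0375) for sy,sz in((1,1),(1,-1),(-1,-1),(-1,1))],(0,255,255),off,f)
    for s in(-1,1): line(im,n,[(.011,s*.022,.0095),(.011,s*.022,-.0095),(.011,s*.037,-.0095),(.011,s*.037,.0095)],(0,255,0),off,f)
    ims.append(im)
cv2.imwrite("pics/f.png",np.hstack(ims))
for n in("top","side"):
    J=proj(n,[p,p+[.01,0,0],p+[0,.01,0],p+[0,0,.01]]);print(n,(J[1:]-J[0]).round(2).tolist())
print(o["q"].round(3))
```

```text
top [[0.03, -3.22], [-3.39, 0.04], [-0.34, -1.09]]
side [[2.68, -0.63], [-1.2, -1.67], [0.15, -2.36]]
[ 0.036  0.536  1.479 -0.012  1.114 -1.561]
```

View pics/f.png

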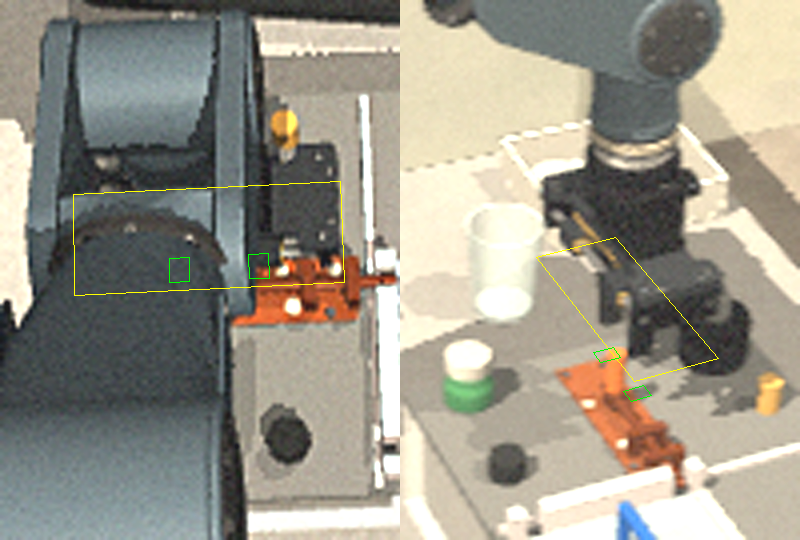

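The gripper appears about 37 mm higher in both views than the state reports, while its x and y agree. A reported TCP of 0.146 m is safe under either reading, so I'll go there, close and check the width.

```bash
python3 -m inch '[[[0.5,-0.1,-0.6,0,0.5],[1,0,-0.2,0,0.5],[1,0,0,0,0.5],[0.4,0,0,0,0.5],[0,0,0,0,0.5]]]'
python3 - <<'E'
from h import *
rep((0,.128,.154))
b=cv2.resize(camera("side")[95:185,290:410,::-1],None,fx=5,fy=5,interpolation=2)
cv2.imwrite("pics/g.png",b)
E
```

```text
time: 3.15
position: [0.5988, 0.1277, 0.1469]
tool_rot: [-0.015, 0.7, 0.007, 0.714]
ft_force: [0.4, -0.1, -0.3]
grip_width: 0.0433
t 3.15 tcp [0.5988 0.1277 0.1469] shift cm [ 0.09  0.06 -0.16] turn 0.001 F [ 0.4 -0.1 -0.3] w 0.0433 down [ 0.02 -0.01 -1.  ] q6 -1.56
```

View pics/g.png

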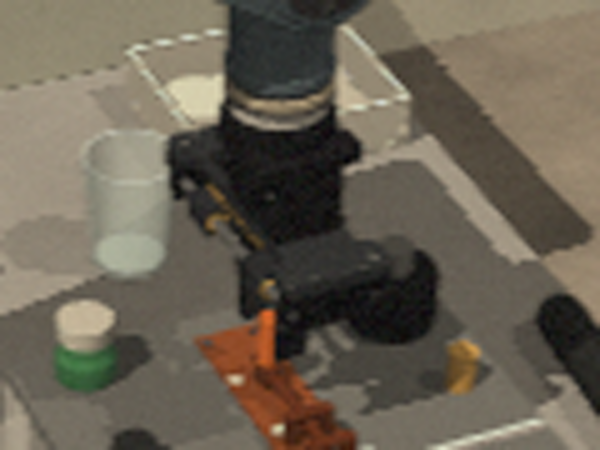

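Crop g shows the post (268, 313–365) between the fingers, whose tips are at (250,315) and (290,355), roughly mid-post height. Closing now.

```bash
python3 -m inch '[[[0.3,0.05,-0.1,0,0.3],[0,0,0,0,0.1],[0,0,0,0,0.1],[0,0,0,0,0.1],[0,0,0,0,0.1],[0,0,0,0,0.1]]]' 30
python3 -c "from h import *;rep((0,.128,.15))"
```

```text
time: 3.7
position: [0.5985, 0.128, 0.1438]
tool_rot: [-0.015, 0.7, 0.007, 0.714]
ft_force: [-0.7, -0.3, -1.0]
grip_width: 0.0148
t 3.7 tcp [0.5985 0.128  0.1438] shift cm [ 0.17  0.03 -0.13] turn 0.001 F [-0.7 -0.3 -1. ] w 0.0148 down [ 0.021 -0.01  -1.   ] q6 -1.56
```

```bash
python3 -m inch '[[[0,0,0,0,0.1],[0,0.17,0,0,0.1],[0,0.17,0,0,0.1],[0,0.17,0,0,0.1],[0,0.17,0,0,0.1],[0,0.17,0,0,0.1],[0,0.17,0,0,0.1],[0,0.17,0,0,0.1]]]' 50
python3 -c "from h import *;rep((0,.120,.15))"
```

```text
time: 4.37
position: [0.5982, 0.1363, 0.1437]
tool_rot: [-0.018, 0.7, 0.005, 0.714]
ft_force: [0.6, -10.3, -0.2]
grip_width: 0.0146
t 4.37 tcp [0.5982 0.1363 0.1437] shift cm [ 0.19 -1.6  -0.12] turn 0.002 F [  0.6 -10.3  -0.2] w 0.0146 down [ 0.02  -0.018 -1.   ] q6 -1.54
```

```bash
python3 -m inch '[[[0,0.2,0,0,0.1],[0,0.3,0,0,0.1],[0,0.4,0,0,0.1]]]'
python3 -m inch '[[[0,0.6,0,0,0.1]]]'
python3 -c "from h import *;rep((0,.120,.15))"
```

```text
time: 4.62
position: [0.5981, 0.1361, 0.1436]
tool_rot: [-0.025, 0.7, -0.0, 0.713]
ft_force: [0.2, -16.1, 0.9]
grip_width: 0.0147
time: 4.7
position: [0.5981, 0.136, 0.1435]
tool_rot: [-0.03, 0.701, -0.004, 0.713]
ft_force: [-0.5, -22.3, 0.7]
grip_width: 0.0149
t 4.7 tcp [0.5981 0.136  0.1435] shift cm [ 0.23 -1.57 -0.12] turn 0.007 F [ -0.5 -22.3   0.7] w 0.0149 down [ 0.018 -0.047 -0.999] q6 -1.51
```

```bash
python3 -m inch '[[[0,-0.2,0,0,0.1],[0,-0.2,0,0,0.1],[0,-0.2,0,0,0.1],[0,-0.2,0,0,0.1],[0,-0.2,0,0,0.1],[0,-0.17,0,0,0.1],[0,-0.17,0,0,0.1],[0,-0.17,0,0,0.1]]]'
python3 -m inch '[[[0,-0.17,0,0,0.1],[0,-0.17,0,0,0.1],[0,-0.17,0,0,0.1],[0,-0.2,0,0,0.1]]]'
python3 -c "from h import *;rep((0,.120,.15))"
```

```text
time: 5.37
position: [0.5983, 0.1279, 0.1437]
tool_rot: [-0.023, 0.7, 0.0, 0.713]
ft_force: [-0.0, 2.4, -1.9]
grip_width: 0.0149
time: 5.7
position: [0.5985, 0.1218, 0.1438]
tool_rot: [-0.022, 0.7, 0.001, 0.713]
ft_force: [0.4, 5.6, -2.1]
grip_width: 0.0146
t 5.7 tcp [0.5985 0.1218 0.1438] shift cm [ 0.18 -0.15 -0.11] turn 0.002 F [ 0.4  5.6 -2.1] w 0.0146 down [ 0.019 -0.029 -0.999] q6 -1.55
```

```bash
python3 -m inch '[[[0,-0.2,0,0,0.1],[0,-0.2,0,0,0.1],[0,-0.3,0,0,0.1],[0,-0.4,0,0,0.1],[0,-0.5,0,0,0.1]]]'
python3 -c "from h import *;rep((0,.120,.15))"
```

```text
time: 6.12
position: [0.5987, 0.1195, 0.1438]
tool_rot: [-0.011, 0.7, 0.009, 0.714]
ft_force: [1.5, 20.2, -2.6]
grip_width: 0.0147
t 6.12 tcp [0.5987 0.1195 0.1438] shift cm [ 0.18  0.08 -0.12] turn -0.003 F [ 1.5 20.2 -2.6] w 0.0147 down [ 0.02  -0.002 -1.   ] q6 -1.58
```

```bash
python3 -m inch '[[[0,0.2,0,0,0.1],[0,0.2,0,0,0.1],[0,0.2,0,0,0.1],[0,0.2,0,0,0.1],[0,0.2,0,0,0.1],[0,0.2,0,0,0.1],[0,0.2,0,0,0.1],[0,0.2,0,0,0.1]]]'
python3 -m inch '[[[0,0.2,0,0,0.1],[0,0.2,0,0,0.1],[0,0.2,0,0,0.1],[0,0.2,0,0,0.1],[0,0.3,0,0,0.1],[0,0.4,0,0,0.1],[0,0.6,0,0,0.1]]]'
python3 -c "from h import *;rep((0,.120,.15))"
```

```text
time: 6.78
position: [0.5984, 0.1283, 0.1437]
tool_rot: [-0.017, 0.7, 0.005, 0.714]
ft_force: [-0.3, -1.4, -1.3]
grip_width: 0.0145
time: 7.37
position: [0.5981, 0.1362, 0.1436]
tool_rot: [-0.028, 0.701, -0.003, 0.713]
ft_force: [0.0, -23.6, -0.4]
grip_width: 0.0148
t 7.37 tcp [0.5981 0.1362 0.1436] shift cm [ 0.22 -1.59 -0.12] turn 0.006 F [  0.  -23.6  -0.4] w 0.0148 down [ 0.018 -0.044 -0.999] q6 -1.51
```

Jammed again at the stop. Next are the second push and the third pull.

```bash
python3 -m inch '[[[0,-0.2,0,0,0.1],[0,-0.2,0,0,0.1],[0,-0.2,0,0,0.1],[0,-0.2,0,0,0.1],[0,-0.2,0,0,0.1],[0,-0.2,0,0,0.1],[0,-0.2,0,0,0.1],[0,-0.2,0,0,0.1]]]'
python3 -m inch '[[[0,-0.2,0,0,0.1],[0,-0.2,0,0,0.1],[0,-0.2,0,0,0.1],[0,-0.2,0,0,0.1],[0,-0.3,0,0,0.1],[0,-0.4,0,0,0.1],[0,-0.6,0,0,0.1]]]'
python3 -m inch '[[[0,0.2,0,0,0.1],[0,0.2,0,0,0.1],[0,0.2,0,0,0.1],[0,0.2,0,0,0.1],[0,0.2,0,0,0.1],[0,0.2,0,0,0.1],[0,0.2,0,0,0.1],[0,0.2,0,0,0.1]]]'
python3 -m inch '[[[0,0.2,0,0,0.1],[0,0.2,0,0,0.1],[0,0.2,0,0,0.1],[0,0.2,0,0,0.1],[0,0.3,0,0,0.1],[0,0.4,0,0,0.1],[0,0.6,0,0,0.1]]]'
python3 -c "from h import *;rep((0,.120,.15))"
```

```text
time: 8.03
position: [0.5984, 0.1273, 0.1438]
tool_rot: [-0.022, 0.701, 0.001, 0.713]
ft_force: [1.0, 2.6, -2.3]
grip_width: 0.0147
time: 8.62
position: [0.5987, 0.1194, 0.1439]
tool_rot: [-0.01, 0.7, 0.009, 0.714]
ft_force: [0.3, 24.5, -2.7]
grip_width: 0.0145
time: 9.28
position: [0.5983, 0.1286, 0.1437]
tool_rot: [-0.016, 0.7, 0.005, 0.713]
ft_force: [0.6, -2.7, -0.9]
grip_width: 0.0147
time: 9.87
position: [0.598, 0.1363, 0.1435]
tool_rot: [-0.028, 0.701, -0.003, 0.712]
ft_force: [0.5, -23.9, -0.9]
grip_width: 0.0146
t 9.87 tcp [0.598  0.1363 0.1435] shift cm [ 0.22 -1.59 -0.11] turn 0.005 F [  0.5 -23.9  -0.9] w 0.0146 down [ 0.017 -0.043 -0.999] q6 -1.51
```

```bash
python3 -m inch '[[[0,-0.2,0,0,0.1],[0,-0.2,0,0,0.1],[0,-0.2,0,0,0.1],[0,-0.2,0,0,0.1],[0,-0.2,0,0,0.1],[0,-0.2,0,0,0.1],[0,-0.2,0,0,0.1],[0,-0.2,0,0,0.1]]]'
python3 -m inch '[[[0,-0.2,0,0,0.1],[0,-0.2,0,0,0.1],[0,-0.2,0,0,0.1],[0,-0.2,0,0,0.1],[0,-0.3,0,0,0.1],[0,-0.4,0,0,0.1],[0,-0.6,0,0,0.1]]]'
python3 -m inch '[[[0,0.2,0,0,0.1],[0,0.2,0,0,0.1],[0,0.2,0,0,0.1],[0,0.2,0,0,0.1],[0,0.2,0,0,0.1],[0,0.2,0,0,0.1],[0,0.2,0,0,0.1],[0,0.2,0,0,0.1]]]'
python3 -m inch '[[[0,0.2,0,0,0.1],[0,0.2,0,0,0.1],[0,0.2,0,0,0.1],[0,0.2,0,0,0.1],[0,0.3,0,0,0.1],[0,0.4,0,0,0.1],[0,0.6,0,0,0.1]]]'
python3 -c "from h import *;rep((0,.120,.15))"
```

```text
time: 10.53
position: [0.5983, 0.1274, 0.1438]
tool_rot: [-0.022, 0.701, 0.001, 0.713]
ft_force: [1.2, 2.7, -3.1]
grip_width: 0.0148
time: 11.12
position: [0.5986, 0.1194, 0.1439]
tool_rot: [-0.01, 0.7, 0.008, 0.714]
ft_force: [1.8, 24.2, -4.5]
grip_width: 0.0146
time: 11.78
position: [0.5983, 0.1287, 0.1438]
tool_rot: [-0.016, 0.701, 0.005, 0.713]
ft_force: [0.8, -1.9, -2.7]
grip_width: 0.0147
time: 12.37
position: [0.598, 0.1364, 0.1436]
tool_rot: [-0.027, 0.701, -0.003, 0.712]
ft_force: [1.7, -23.4, -1.3]
grip_width: 0.0146
t 12.37 tcp [0.598  0.1364 0.1436] shift cm [ 0.23 -1.6  -0.11] turn 0.004 F [  1.7 -23.4  -1.3] w 0.0146 down [ 0.016 -0.043 -0.999] q6 -1.51
```

```bash
python3 -m inch '[[[0,-0.2,0,0,0.1],[0,-0.2,0,0,0.1],[0,-0.2,0,0,0.1],[0,-0.2,0,0,0.1],[0,-0.2,0,0,0.1],[0,-0.2,0,0,0.1],[0,-0.2,0,0,0.1],[0,-0.2,0,0,0.1]]]'
python3 -m inch '[[[0,-0.2,0,0,0.1],[0,-0.2,0,0,0.1],[0,-0.2,0,0,0.1],[0,-0.2,0,0,0.1],[0,-0.3,0,0,0.1],[0,-0.4,0,0,0.1],[0,-0.7,0,0,0.1]]]'
python3 -m inch '[[[0,0.2,0,0,0.1],[0,0.2,0,0,0.1],[0,0.2,0,0,0.1],[0,0.2,0,0,0.1],[0,0.2,0,0,0.1],[0,0.2,0,0,0.1],[0,0.2,0,0,0.1],[0,0.2,0,0,0.1]]]'
python3 -m inch '[[[0,0.2,0,0,0.1],[0,0.2,0,0,0.1],[0,0.2,0,0,0.1],[0,0.2,0,0,0.1],[0,0.3,0,0,0.1],[0,0.4,0,0,0.1],[0,0.7,0,0,0.1]]]'
python3 -c "from h import *;rep((0,.120,.15))"
```

```text
time: 13.03
position: [0.5983, 0.1273, 0.1438]
tool_rot: [-0.021, 0.701, 0.001, 0.713]
ft_force: [1.9, 2.5, -3.6]
grip_width: 0.0144
time: 13.62
position: [0.5986, 0.1195, 0.1439]
tool_rot: [-0.008, 0.701, 0.009, 0.714]
ft_force: [1.6, 29.4, -5.7]
grip_width: 0.0151
time: 14.28
position: [0.5983, 0.1288, 0.1438]
tool_rot: [-0.015, 0.701, 0.005, 0.713]
ft_force: [0.7, -2.6, -2.8]
grip_width: 0.0145
time: 14.87
position: [0.5978, 0.1454, 0.1437]
tool_rot: [-0.018, 0.701, 0.002, 0.713]
ft_force: [0.0, -2.0, -2.0]
grip_width: 0.0146
t 14.87 tcp [0.5978 0.1454 0.1437] shift cm [ 0.23 -2.51 -0.1 ] turn -0.002 F [ 0. -2. -2.] w 0.0146 down [ 0.016 -0.023 -1.   ] q6 -1.51
```

It's free after four full strokes. I'll draw it to the end stop.

```bash
python3 -m inch '[[[0,0.3,0,0,0.1],[0,0.3,0,0,0.1],[0,0.3,0,0,0.1],[0,0.3,0,0,0.1],[0,0.3,0,0,0.1],[0,0.3,0,0,0.1],[0,0.3,0,0,0.1],[0,0.3,0,0,0.1]]]'
python3 -c "from h import *;rep((0,.160,.15))"
```

```text
time: 15.53
position: [0.5974, 0.1581, 0.1437]
tool_rot: [-0.03, 0.702, -0.006, 0.712]
ft_force: [1.2, -11.6, -1.3]
grip_width: 0.0149
t 15.53 tcp [0.5974 0.1581 0.1437] shift cm [ 0.16  0.23 -0.1 ] turn 0.003 F [  1.2 -11.6  -1.3] w 0.0149 down [ 0.015 -0.05  -0.999] q6 -1.47
```

```bash
python3 -m inch '[[[0,0,0,0,0.45],[0,-0.1,0,0,0.45],[0,0,0,0,0.45],[0,0,0,0,0.45],[-1,0,0,0,0.45],[-3,0,0,0,0.45],[-3,0,0,0,0.45],[-3,0,0,0,0.5]]]'
python3 -m inch '[[[-1,0,0,0.12,0.5],[0,0,0,0.12,0.5],[0,0,0,0.12,0.5],[0,0,0,0.12,0.5],[0,0,0,0.12,0.5],[0,0,0,0.12,0.5],[0,0,0,0.12,0.5]]]'
python3 -m inch '[[[0,0,0,0.12,0.5],[0,0,0,0.12,0.5],[0,0,0,0.12,0.5],[0,0,0,0.12,0.5],[0,0,0,0.12,0.5],[0,0,0,0.12,0.5],[0,0,0,0.12,0.5]]]'
python3 -c "from h import *;rep((-.075,-.09,.152),-np.pi/2)"
```

```text
time: 16.2
position: [0.5898, 0.165, 0.242]
tool_rot: [-0.029, 0.708, -0.004, 0.705]
ft_force: [0.8, 0.6, 1.4]
grip_width: 0.041
time: 16.78
position: [0.5947, 0.1714, 0.2713]
tool_rot: [0.278, 0.633, -0.297, 0.659]
ft_force: [0.1, 0.7, 0.0]
grip_width: 0.0432
time: 17.37
position: [0.5935, 0.1761, 0.2788]
tool_rot: [-0.533, -0.447, 0.534, -0.48]
ft_force: [-0.3, 0.3, 0.2]
grip_width: 0.0436
t 17.37 tcp [0.5935 0.1761 0.2788] shift cm [14.23 -3.13 27.01] turn -0.17 F [-0.3  0.3  0.2] w 0.0436 down [ 0.03  -0.036 -0.999] q6 0.28
```

```bash
python3 -m inch '[[[0,-0.4,3,-0.12,0.5],[0,-0.7,3.5,-0.05,0.5],[0,-1,3.5,0,0.5],[0,-1,3.5,0,0.5],[0,-1,3.5,0,0.5],[0,-1,3.5,0,0.5],[0,-0.5,2.5,0,0.5],[0,0,0,0,0.5]]]'
python3 -c "from h import *;rep((-.075,-.09,.152),-np.pi/2)"
```

```text
time: 18.03
position: [0.5361, -0.0553, 0.2921]
tool_rot: [0.492, 0.491, -0.489, 0.527]
ft_force: [1.3, 0.3, -1.5]
grip_width: 0.0436
t 18.03 tcp [ 0.5361 -0.0553  0.2921] shift cm [14.88 -1.45  3.13] turn 0.008 F [ 1.3  0.3 -1.5] w 0.0436 down [ 0.041 -0.032 -0.999] q6 -0.33
```

```bash
python3 -m inch '[[[1.5,-0.7,2,0,0.5],[2.5,-0.5,1.2,0,0.5],[2.5,0,0,0,0.5],[2.5,0,0,0,0.5],[0,0,0,0,0.5]]]'
python3 -c "from h import *;rep((-.075,-.09,.152),-np.pi/2)"
```

```text
time: 18.45
position: [0.5331, -0.0917, 0.2078]
tool_rot: [0.496, 0.486, -0.486, 0.531]
ft_force: [-0.6, 0.3, 0.1]
grip_width: 0.0433
t 18.45 tcp [ 0.5331 -0.0917  0.2078] shift cm [ 6.35 -0.78 -0.22] turn 0.006 F [-0.6  0.3  0.1] w 0.0433 down [ 0.056 -0.034 -0.998] q6 -0.4
```

```bash
python3 -m inch '[[[2,-0.5,-0.2,0,0.5],[1.8,-0.2,0,0,0.5],[1.2,0,0,0,0.5],[0.6,0,0,0,0.5],[0.3,0,0,0,0.5]]]'
python3 - <<'E'
from h import *
rep((-.075,-.09,.152),-np.pi/2)
b=cv2.resize(camera("side")[145:255,300:430,::-1],None,fx=5,fy=5,interpolation=2)
cv2.imwrite("pics/h.png",b)
E
```

```text
time: 18.87
position: [0.5346, -0.0888, 0.1535]
tool_rot: [0.497, 0.484, -0.483, 0.534]
ft_force: [0.1, 0.2, 0.9]
grip_width: 0.0436
t 18.87 tcp [ 0.5346 -0.0888  0.1535] shift cm [ 0.92 -0.65  0.26] turn 0.009 F [0.1 0.2 0.9] w 0.0436 down [ 0.066 -0.034 -0.997] q6 -0.4
```

View pics/h.png

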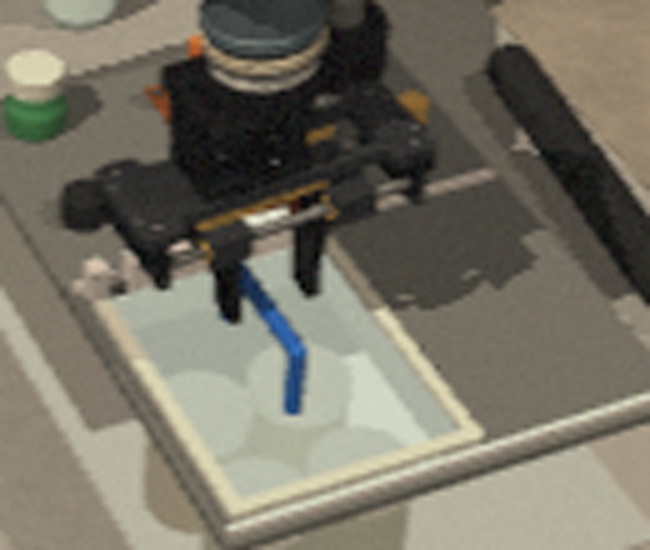

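Crop h shows the bar running from (245,268) to (298,350) with fingertips at (228,320) and (310,293) astride it, at about bar height. I'll lower 13 mm more and close.

```bash
python3 -m inch '[[[0.6,-0.4,0.2,0,0.5],[0.6,-0.2,0,0,0.5],[0.4,0,0,0,0.5],[0.2,0,0,0,0.3],[0,0,0,0,0.05],[0,0,0,0,0.05],[0,0,0,0,0.05],[0,0,0,0,0.05]]]' 20
python3 -m inch '[[[0,0,0,0,0.05],[0,0,0,0,0.05]]]'
python3 -c "from h import *;rep((-.075,-.09,.152),-np.pi/2)"
```

```text
time: 19.58
position: [0.5325, -0.0922, 0.1375]
tool_rot: [0.498, 0.482, -0.481, 0.537]
ft_force: [-0.7, -0.5, -0.4]
grip_width: 0.0181
time: 19.75
position: [0.5322, -0.0922, 0.1376]
tool_rot: [0.498, 0.482, -0.481, 0.537]
ft_force: [1.3, -0.1, -1.9]
grip_width: 0.0111
t 19.75 tcp [ 0.5322 -0.0922  0.1376] shift cm [-0.66 -0.29 -0.02] turn 0.01 F [ 1.3 -0.1 -1.9] w 0.0111 down [ 0.073 -0.037 -0.997] q6 -0.41
```

```bash
python3 -m inch '[[[0.02,0.3,0,0,0.05],[0.06,0.8,0,0,0.05],[0.06,0.8,0,0,0.05],[0.06,0.8,0,0,0.05],[0.06,0.8,0,0,0.05],[0.06,0.8,0,0,0.05],[0.06,0.8,0,0,0.05]]]'
python3 -c "from h import *;rep((.055,-.09,.1445),-np.pi/2)"
```

```text
time: 20.33
position: [0.5839, -0.0908, 0.1375]
tool_rot: [0.496, 0.483, -0.483, 0.535]
ft_force: [-2.5, -1.9, 2.8]
grip_width: 0.0111
t 20.33 tcp [ 0.5839 -0.0908  0.1375] shift cm [0.58 7.47 0.  ] turn 0.01 F [-2.5 -1.9  2.8] w 0.0111 down [ 0.065 -0.037 -0.997] q6 -0.36
```

```bash
python3 -m inch '[[[0.06,1,0,0,0.05],[0.06,1,0,0,0.05],[0.06,1,0,0,0.05],[0.06,1,0,0,0.05],[0.06,1,0,0,0.05],[0.06,1,0,0,0.05],[0.04,0.6,0,0,0.05],[0.02,0.4,0,0,0.05]]]'
python3 -m inch '[[[0.02,0.4,0,0,0.05],[0.02,0.4,0,0,0.05],[0.02,0.4,0,0,0.05],[0.02,0.4,0,0,0.05],[0.02,0.4,0,0,0.05]]]'
python3 -c "from h import *;rep((.055,-.09,.1445),-np.pi/2)"
```

```text
time: 21.0
position: [0.6611, -0.0887, 0.1374]
tool_rot: [0.494, 0.485, -0.485, 0.535]
ft_force: [-15.7, -3.9, 14.0]
grip_width: 0.0107
time: 21.42
position: [0.6586, -0.0887, 0.1371]
tool_rot: [0.479, 0.5, -0.498, 0.523]
ft_force: [-11.8, -2.2, 8.5]
grip_width: 0.0113
t 21.42 tcp [ 0.6586 -0.0887  0.1371] shift cm [ 0.06  0.02 -0.07] turn 0.015 F [-11.8  -2.2   8.5] w 0.0113 down [ 0.005 -0.042 -0.999] q6 -0.31
```

The hatch is at its stop. I'll release, lift, turn back and head for the bolt.

```bash
python3 -m inch '[[[0,0,0,0,0.45],[0,0,0,0,0.45],[0,0,0,0,0.45],[0,0,0,0,0.45],[-1,0,0,0,0.45],[-3,0,0,0,0.45],[-3,0,0,0,0.45],[-3,0,0,0,0.45]]]'
python3 -m inch '[[[-1,0,0,-0.12,0.5],[0,0,0,-0.12,0.5],[0,0,0,-0.12,0.5],[0,0,0,-0.12,0.5],[0,0,0,-0.12,0.5],[0,0,0,-0.12,0.5],[0,0,0,-0.12,0.5]]]'
python3 -m inch '[[[0,0,0,-0.12,0.5],[0,0,0,-0.12,0.5],[0,0,0,-0.12,0.5],[0,0,0,-0.12,0.5],[0,0,0,-0.12,0.5],[0,0,0,0,0.5]]]'
python3 - <<'E'
from h import *
rep((0,.16,.1515))
a=cv2.resize(camera("top")[95:220,230:395,::-1],None,fx=4.8,fy=4.8,interpolation=2)
cv2.imwrite("pics/i.png",a)
E
```

```text
time: 22.08
position: [0.6565, -0.0812, 0.2315]
tool_rot: [0.478, 0.505, -0.498, 0.518]
ft_force: [0.3, 0.2, 0.3]
grip_width: 0.0387
time: 22.67
position: [0.6666, -0.0801, 0.2603]
tool_rot: [0.216, 0.657, -0.236, 0.683]
ft_force: [0.6, -0.1, -0.4]
grip_width: 0.0434
time: 23.17
position: [0.67, -0.0784, 0.2657]
tool_rot: [-0.005, 0.694, -0.022, 0.72]
ft_force: [0.3, 0.0, -1.1]
grip_width: 0.0438
t 23.17 tcp [ 0.67   -0.0784  0.2657] shift cm [11.01 24.13 -8.35] turn -0.054 F [ 0.3  0.  -1.1] w 0.0438 down [ 0.036 -0.039 -0.999] q6 -1.81
```

View pics/i.png

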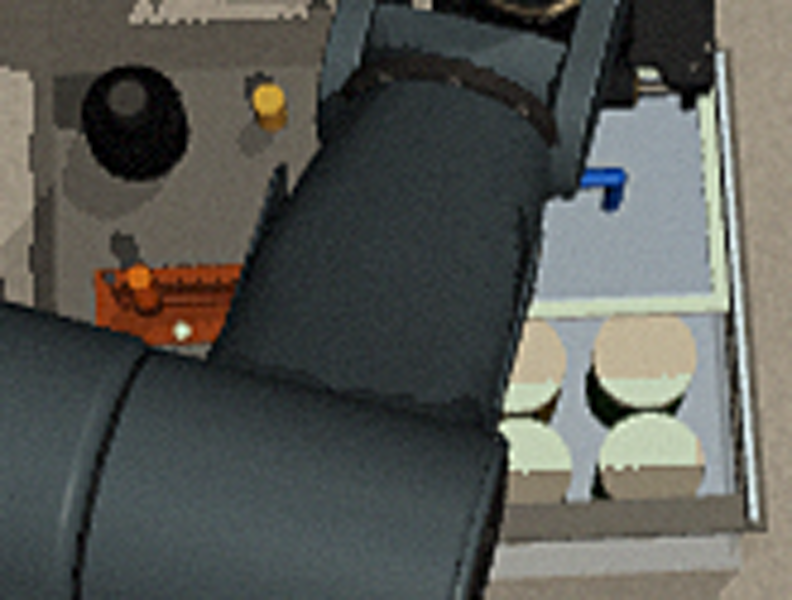

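Crop i shows the hatch open with the bar's right end at (622,178) and the front jars uncovered, and the post drawn at (138,277). I'll go to the post and check these against prediction.

```bash
python3 -m inch '[[[0,3.2,-1.1,-0.054,0.5],[0,3.3,-1.2,0,0.5],[0,3.3,-1.2,0,0.5],[0,3.3,-1.2,0,0.5],[0,3.3,-1.2,0,0.5],[0,3.3,-1.2,0,0.5],[0,3,-1.2,0,0.5],[0,0,0,0,0.5]]]'
python3 - <<'E'
from h import *
rep((0,.16,.1515))
for p in((.055,-.135,.182),(.045,-.135,.182),(0,.16,.192),(0,.155,.192)): print((proj("top",w(p,B))[0]-[230,95])*4.8)
E
```

```text
time: 23.88
position: [0.5859, 0.1539, 0.2554]
tool_rot: [-0.011, 0.691, -0.016, 0.723]
ft_force: [-0.5, -0.8, 0.3]
grip_width: 0.0433
t 23.88 tcp [0.5859 0.1539 0.2554] shift cm [11.2   1.06  0.53] turn -0.038 F [-0.5 -0.8  0.3] w 0.0433 down [ 0.045 -0.038 -0.998] q6 -1.45
[613.7072248  174.67465154]
[614.71231105 189.96072859]
[135.37247668 274.365219  ]
[143.61708915 274.02005927]
```

```bash
python3 -m inch '[[[2,0.6,0.3,-0.038,0.5],[2.5,0.2,0.2,0,0.5],[2,0,0,0,0.5],[0,0,0,0,0.5]]]'
python3 -c "from h import *;rep((0,.16,.1515))"
```

```text
time: 24.22
position: [0.5965, 0.1636, 0.1932]
tool_rot: [-0.023, 0.687, -0.003, 0.726]
ft_force: [-1.1, 0.7, -1.7]
grip_width: 0.0436
t 24.22 tcp [0.5965 0.1636 0.1932] shift cm [ 4.97 -0.14 -0.3 ] turn -0.004 F [-1.1  0.7 -1.7] w 0.0436 down [ 0.056 -0.037 -0.998] q6 -1.47
```

```bash
python3 -m inch '[[[1.5,-0.3,-0.3,0,0.5],[1.5,-0.1,-0.1,0,0.5],[1.2,0,0,0,0.5],[0.5,0,0,0,0.5],[0.2,0,0,0,0.3],[0,0,0,0,0.1],[0,0,0,0,0.1],[0,0,0,0,0.1]]]' 40
python3 -m inch '[[[0,0,0,0,0.1],[0,0,0,0,0.1]]]'
python3 -c "from h import *;rep((0,.16,.1515))"
```

```text
time: 24.88
position: [0.6016, 0.1561, 0.1485]
tool_rot: [-0.018, 0.683, -0.007, 0.73]
ft_force: [-0.9, -0.2, -0.3]
grip_width: 0.0244
time: 25.05
position: [0.602, 0.1568, 0.1493]
tool_rot: [-0.018, 0.683, -0.007, 0.73]
ft_force: [0.5, 0.6, -4.5]
grip_width: 0.0147
t 25.05 tcp [0.602  0.1568 0.1493] shift cm [ 0.53  0.37 -0.6 ] turn -0.016 F [ 0.5  0.6 -4.5] w 0.0147 down [ 0.068 -0.035 -0.997] q6 -1.46
```

Gripped (14.7 mm, the same reading as before). Now I'll push home.

```bash
python3 -m inch '[[[0,-0.3,0,0,0.1],[0,-0.3,0,0,0.1],[0,-0.3,0,0,0.1],[0,-0.3,0,0,0.1],[0,-0.3,0,0,0.1],[0,-0.3,0,0,0.1],[0,-0.3,0,0,0.1],[0,-0.3,0,0,0.1]]]'
python3 -m inch '[[[0,-0.3,0,0,0.1],[0,-0.3,0,0,0.1],[0,-0.3,0,0,0.1],[0,-0.3,0,0,0.1],[0,-0.3,0,0,0.1],[0,-0.3,0,0,0.1],[0,-0.3,0,0,0.1]]]'
python3 -c "from h import *;rep((0,.120,.1515))"
```

```text
time: 25.72
position: [0.6027, 0.1335, 0.1493]
tool_rot: [-0.016, 0.682, -0.006, 0.731]
ft_force: [0.4, 2.3, -2.8]
grip_width: 0.0145
time: 26.3
position: [0.6031, 0.1192, 0.1494]
tool_rot: [-0.007, 0.682, -0.001, 0.732]
ft_force: [2.3, 12.8, -5.0]
grip_width: 0.0149
t 26.3 tcp [0.6031 0.1192 0.1494] shift cm [ 0.54  0.11 -0.6 ] turn -0.022 F [ 2.3 12.8 -5. ] w 0.0149 down [ 0.07  -0.012 -0.997] q6 -1.55
```

```bash
python3 -m inch '[[[0,-0.4,0,0,0.1],[0,-0.5,0,0,0.1],[0,-0.6,0,0,0.1]]]'
python3 -m inch '[[[0,0,0,0,0.45],[0,0,0,0,0.45],[0,0,0,0,0.45],[0,0,0,0,0.45],[-1,0,0,0,0.45],[-3,0,0,0,0.45],[-3,0,0,0,0.45],[-3,0,0,0,0.45]]]'
python3 -m inch '[[[-1,3.5,-2,0,0.5],[0,3.5,-2,0,0.5],[0,3.5,-2,0,0.5],[0,3.5,-2,0,0.5],[0,3.5,-2,0,0.5],[0,3.5,-2,0,0.5],[0,3.5,-2,0,0.5],[0,3,-2,0,0.5]]]'
python3 -m inch '[[[0,3,-2,0,0.5],[0,0,0,0,0.5],[0,0,0,0,0.5]]]'
python3 - <<'E'
from h import *
rep((0,.120,.1515))
a=camera("top")[95:220,230:395,::-1]
b=camera("side")[135:260,285:445,::-1]
cv2.imwrite("pics/j.png",cv2.resize(np.vstack([a[:85,:160],b[:125,:160]])[:200],None,fx=3,fy=3,interpolation=2))
for p in((.055,-.135,.182),(.055,-.045,.182),(0,.12,.192)): print((proj("top",w(p,B))[0]-[230,95])*3,(proj("side",w(p,B))[0]-[285,50])*3)
E
```

```text
time: 26.55
position: [0.6031, 0.1201, 0.1493]
tool_rot: [0.005, 0.681, 0.007, 0.732]
ft_force: [3.2, 21.6, -5.6]
grip_width: 0.0147
time: 27.22
position: [0.5904, 0.1145, 0.2489]
tool_rot: [0.003, 0.687, 0.005, 0.727]
ft_force: [0.6, 1.1, -0.2]
grip_width: 0.0388
time: 27.88
position: [0.4409, 0.3881, 0.2708]
tool_rot: [0.01, 0.673, -0.003, 0.74]
ft_force: [0.4, -0.6, -0.4]
grip_width: 0.0434
time: 28.13
position: [0.4162, 0.4249, 0.2727]
tool_rot: [0.008, 0.672, 0.001, 0.741]
ft_force: [-0.0, -0.9, 0.0]
grip_width: 0.0436
t 28.13 tcp [0.4162 0.4249 0.2727] shift cm [ 14.27 -30.44  17.13] turn -0.04 F [-0.  -0.9  0. ] w 0.0436 down [ 0.098  0.012 -0.995] q6 -0.91
[383.5670155  109.17165721] [335.95354689 461.52325263]
[292.62567982 112.94065167] [293.31341326 409.33040769]
[125.81833387 169.75298766] [179.56449725 327.07019776]
```

View pics/j.png

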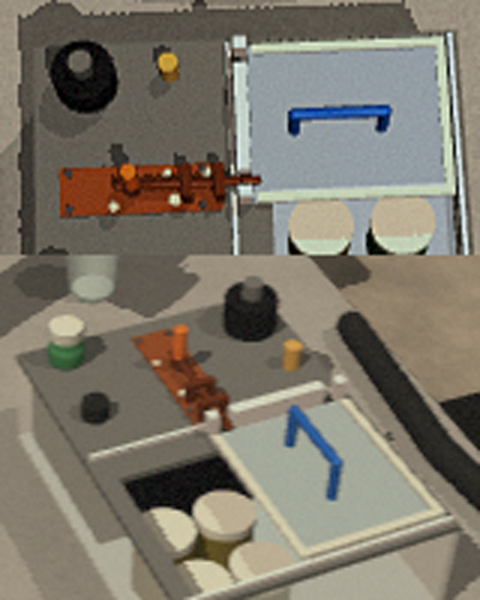

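The bolt post sits at (127,172) against a predicted (126,170) for fully home. The bar lies at (290–390,112), as predicted for fully open. The rod passes through the rail's slot, and the jar, stopper, port and pump look undisturbed. Handing in.

```bash
python3 -c "from h import *;print(robot.hand_in())"
```

```text
the job is handed in; nothing more can be done
None
```

The hatch is fully open and locked by the bolt, and I handed the job in at about 28 s with the arm clear of everything.

- **Freeing the bolt:** it took four full strokes from home to the jam and back. The fifth pull ran free, and I drew it to the end stop at about 40 mm.
- **Opening the hatch:** I slid it by its blue bar about 130 mm until it met its stop at 12–16 N.
- **Locking it:** I then pushed the bolt home until it pressed on the stop at about 22 N, released it and backed off.

**Last checks:** in the final top and side pictures, the post and bar lie within about 2 mm of where a fully home bolt and fully open hatch should put them. The rod passes through the rail's slot. The jar and stopper stand where they did, and what the last crop shows of the beaker is unchanged. The wash bottle, jar_a, jar_b, screwdriver and brush were outside that crop, but the gripper stayed well clear of them.

**One disagreement:** in the pictures the gripper stood about 37 mm higher than the reported TCP height. I went by the pictures and the finger width on closing, and both grasps held. I did not find the cause.

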